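Draw the sprung sensor arm out over the sample jar and hold it

TASK

Set the open white sample jar upright on the bench midway between the two brass weights, letting it down gently and letting go of it. Then take the upright grip post of the sprung sensor arm, pull the arm out until the dark ring on its rod is level with the mouth of the trough, so that the sensor head hangs over the jar, and finish while still holding it there against its spring. Leave the weights, the dish and the stopper where they stand.

Things in the scene. Friction and masses are not known exactly. Their poses are not given: they have to be found in the camera images.
- jar_mid (a point): the sample jar: white porcelain, straight-sided, open at the top, outer diameter 56 mm, height 58 mm, wall 3 mm, about 0.1 to 0.2 kg, loose. This point is on its axis half-way up (29 mm above its foot); z is its axis. It stands on the bench among the dish and the stopper, in any of their three places.
- weight_a: one of two alike loose brass weights, 0.5 kg: a cylinder of 44 mm diameter and 36 mm height with a small knob on top, 53 mm high in all. Origin: centre of its underside. The one nearer the robot.
- weight_b: the other, alike weight, farther from the robot, 230 mm from the first. Origin: centre of its underside.
- spot (a point): the point on the bench (z = 0) midway between the two weights, on the line under the sensor arm's rod, where the jar's axis belongs. Its x axis is the arm's pull direction, its y axis runs along the line of the two weights.
- mouth (a point): centre of the mouth of the trough: the outer end of the open-topped aluminium trough of the fixed arm stand, on the rod's axis, 115 mm above the bench, marked by two small dark tabs on the trough's walls just inside the mouth. Its x axis is the pull direction (level, away from the stand), z up. The trough is 34 mm wide and 130 mm long, its tabs reach 133 mm above the bench; behind it comes the spring tube, 34 mm in diameter. The stand reaches 276 mm back from the mouth.
- grip (a point): grip post of the sensor arm: an upright black cylinder of 18 mm diameter and 50 mm height on top of the sensor head, from 127 to 177 mm above the bench. This point is on its axis, 155 mm above the bench (22 mm below its top). It is 35 mm beyond the mouth when the arm is fully in. It moves only along the pull direction.
- head (a point): lens at the underside of the sensor head, 87 mm above the bench, straight below the grip post; the head is a grey cylinder of 32 mm diameter, reaching from 93 to 127 mm above the bench.
- mark (a point): centre of the length mark: a dark ring on the bright rod, 21 mm in diameter and 6 mm wide along the rod, seen from above in the open trough. It is fixed on the rod but sits at a slightly different place each time, 90 to 110 mm behind the mouth when the arm is fully in. It moves with the arm. Same axes as the mouth.
- sensor_arm (a joint): how far the arm is pulled out, m: 0 fully in (where the spring draws it), 0.125 at the outer stop. The spring pulls back with 3 N at 0 and about 9 N at 0.1; let go, the arm runs back in.
- dish: bystander: low white porcelain bowl, 86 mm across, 26 mm high. Origin: centre of its underside.
- stopper: bystander: dark rubber stopper, 46 mm across at the top, 36 mm high, small end down. Origin: centre of its underside.

How it is judged (in metres and radians):
On the way:
1. the jar stands upright on the bench midway between the weights, let go, with the arm still fully in (horizontal distance between jar_mid and spot below 0.015 m and height (world z) of jar_mid between 0.023 and 0.035 m and angle between jar_mid's own z axis and vertical below 0.1 rad and contact force between the fingers and jar below 0.2 N and linear speed of jar below 0.02 m/s and value of joint sensor_arm below 0.01 m), for 0.2 s.
At the end, for the whole second after the job is handed in: Fingers still hold the arm (over 2 N on it), at rest, ring centre within 6 mm of the trough mouth; lens within 35 mm (level) of the jar axis; jar upright on the bench within 15 mm of the midpoint of the weights, untouched by fingers or arm (horizontal distance between jar_mid and spot below 0.015 m and height (world z) of jar_mid between 0.023 and 0.035 m and angle between jar_mid's own z axis and vertical below 0.1 rad and contact force between the fingers and jar below 0.2 N and x of mark in the frame of mouth between -0.006 and 0.006 m and horizontal distance between head and jar_mid below 0.035 m and contact force between the fingers and sensor_arm above 2 N and contact force between jar and sensor_arm below 0.2 N and velocity of joint sensor_arm between -0.01 and 0.01 m/s); the arm keeps its last pose, push and grip.
It fails at once if a weight is pushed more than 15 mm from its place (distance of weight_a from where it was at the start of the episode above 0.015 m).
It fails at once if a weight is pushed more than 15 mm from its place (distance of weight_b from where it was at the start of the episode above 0.015 m).
It fails at once if the dish is pushed more than 15 mm from its place (distance of dish from where it was at the start of the episode above 0.015 m).
It fails at once if the stopper is pushed more than 15 mm from its place (distance of stopper from where it was at the start of the episode above 0.015 m).
It fails at once if the jar is dropped (falls free at over 0.8 m/s) (linear speed of jar above 0.8 m/s and contact force between the fingers and jar below 0.1 N).
It also fails if it takes over 58 s, if anything falls off the work surface, if the arm or the gripper's body presses on something with over 40 N, if the wrist force passes 120 N, or if a joint passes its speed limit or range.

ROBOT

A 7-joint arm with a two-finger parallel gripper is mounted at the origin on the work surface. World frame = base frame: x ahead of the robot, y to its left, z up, the work surface at z = 0. Lengths are in mm, angles in rad, forces in N, time in s.
With the tool pointing down it reaches from about 425 to 975 mm from the base axis. Payload 16.7 kg.
Tool frame: the origin (TCP) lies midway between the tips of the shut fingers; the grasp point (between the pads) lies 19 mm behind it; x points along the fingers, y is the direction in which the jaws open and shut, and the axes are right-handed (so a half turn about x gives the same grasp; the last joint's range is limited). The gripper opens to 85 mm and grips with 20 to 120 N. Pads are 22 mm wide; open, the fingers measure 114 mm over their backs; the gripper's body (76 mm by 85 mm) begins 54 mm behind the grasp point. The pads swing forward as they close: fully open they stand 13 mm farther back than shut.
Start: joints at [1.04, 0.426, 0.074, 1.606, -0.034, 1.111, -0.067], TCP at [251.466, -626.371, 231.302] pointing down, gripper open.
Joint ranges: [-2.85, 2.85], [-0.5, 2.14], [-1.23, 1.37], [0.21, 2.46], [-1.02, 4.16], [0.16, 2.05], [-2.73, 2.73]. Speed limits (rad/s): [1.89, 1.89, 2.39, 2.39, 3.01, 3.01, 3.01].

INTERFACE

Orientations are given as a unit quaternion [w, x, y, z].
In Python, from plant import r gives the robot as it stands. The module is installed in compiled form; this text tells all that it offers.
- The arm moves only by the tool move_arm, never from a script. Its argument "commands" is a list of rows, each an object with "rot": the turn, a rotation vector about the tool's x, y, z in units of 8 degrees (1.0 is 8 degrees), a list of three; "travel": the shift along the tool's x, y, z in units of 60 mm (1.0 is 60 mm), a list of three; "gripper": the opening, from -1 (shut) to 1 (fully open). In form: [{"rot": [ax, ay, az], "travel": [tx, ty, tz], "gripper": gripper}, ...]. A call has 1 to 10 rows; each row shifts and turns the commanded pose from where the row before left it, along the tool's axes as they then stand; what a row does not reach is not made up. A row lasts 1/8 s, in which the tool goes at most 62.5 mm and 10.7 degrees, less where a joint would pass 70% of its speed; a pose out of reach is approached as far as the arm can. A call is refused whole if a number of a shift passes 1 or a number of a turn 1, either way. A call with a gripper value outside its range is refused whole. The fingers move at their own pace and stop on an object; "newtons" is the grip in N (left out, the last holds). Time passes only in rows, so rows that do not move let the fingers close. It gives the time, the measured TCP pose, the force and the opening at its end, in the units of the state.
- r.read_state(): the state, without advancing time (a new reading comes with each control period).
- r.grab_frame(name): name is "scene" or "top"; returns the picture (400x640x3 uint8, red, green, blue); there is no depth.
- r.calibration(name): a dict with "vfov" (degrees; the focal length in pixels is half the picture's height over the tangent of half this angle, whatever the lens; pixels are square), "cx", "cy" (the principal point, pixels), "R" (3x3) and "t" (3): a world point X has camera coordinates R X + t. Camera axes: x right, y down, z forward; pixel columns grow to the right and rows downward; lengths in mm; the calibration is good to about 2 mm. A picture is of the moment at which its call begins. calibration takes no time and is no camera call.
- r.close_job(): hands the job in, once; it reports no verdict.
Trained networks look in the newest picture that a camera, given by its name, has taken for a name from the list of things; names that differ only in an ending like _2 or _b are one class to them, and where a whole thing is asked for, a point or a joint stands for the part that bears it (a point fixed in the world has none). Each returns a list of dicts, best first, with "score" (0 to 1); they miss things now and then, are a little off and sometimes report something else, mostly with a low value. They report only what shows in the picture. A call takes as long as a camera call.
- r.silhouettes(camera, label): "mask" (400x640 bool, what is visible of it) and "extent" ([left, top, width, height] in pixels, round what is visible of it).
The state is a dict: "clock": time; "joint_pos": joint angles; "joint_velocities": joint speeds; "joint_efforts": joint torques, N m; "tool_pos": TCP position; "eef_rot": TCP orientation; "force": force on the tool from outside, world axes, zero at the start; "ft_torque": the same for the moment, N m; "gripper_width": finger opening in mm.
Only numpy, scipy, OpenCV 4.12 (cv2) and the standard library are available. Lean on these libraries where they do the work, as an engineer would, in place of code of your own. Each camera call takes 0.05 s, during which the arm holds its last target.

## Working session

There is one attempt and no reset: what is moved stays moved. The work goes in short steps, Python scripts to look and compute and a tool call to move; the robot and the scene stay as the last step left them, time stands still between calls to the robot, and variables do not carry over. Pictures are saved under pics/ and viewed, and the job is handed in when it is done.

Besides the shell and the picture viewer there is one more tool, called by a JSON object that holds its "op" and its "data", one argument or row to a line. move_arm: Moves the arm, as the interface text tells. Its arguments: {"type":"object","properties":{"commands":{"type":"array","items":{"type":"object","properties":{"rot":{"type":"array","items":{"type":"number"}},"travel":{"type":"array","items":{"type":"number"}},"gripper":{"type":"number"}}}},"newtons":{"type":"number"}},"required":["commands"]}

```bash
mkdir -p pics; python3 - <<'E'
from plant import r
import cv2,json
print(r.read_state())
for n in("scene","top"):
    f=r.grab_frame(n); cv2.imwrite(f"pics/{n}0.png",f[:,:,::-1])
    c=r.calibration(n); print(n,c)
    for l in("jar_mid","weight_a","sensor_arm","mark","grip","head","dish","stopper"):
        for d in r.silhouettes(n,l)[:3]: print(n,l,round(d["score"],2),d["extent"],int(d["mask"].sum()))
E
```

```text
{'clock': 0.0, 'joint_pos': array([ 1.03949078,  0.42675716,  0.07381156,  1.60659262, -0.03409195,
        1.11082005, -0.06711544]), 'joint_velocities': array([ 0.00028261,  0.00032124, -0.00031501, -0.00110195, -0.0008757 ,
       -0.00017389,  0.00127609]), 'joint_efforts': array([-8.60134151e-05, -9.49821854e+01,  3.76110971e+00, -4.63502061e+01,
        1.91420614e-02,  1.01231231e-02,  1.97891086e-05]), 'tool_pos': array([ 251.34432618, -626.01844274,  230.59899126]), 'eef_rot': array([-0.13371692, -0.69414175, -0.13461841,  0.69438095]), 'force': array([-0.56428936,  0.03375037,  0.03119041]), 'ft_torque': array([0.00702209, 0.00775652, 0.01983027]), 'gripper_width': 85.4996078272091}
scene {'vfov': 56.501608022814125, 'cx': 324.3357482867425, 'cy': 198.5834670286334, 'R': array([[-0.6669241 ,  0.74508133, -0.00812816],
       [ 0.60460805,  0.53474611, -0.59033525],
       [-0.43550127, -0.39862315, -0.80711723]]), 't': array([ 390.43627447, -281.9489701 , 1072.32026419])}
scene jar_mid 0.88 [296.7, 136.0, 22.9, 33.6] 642
scene weight_a 0.63 [329.4, 229.6, 22.7, 27.2] 462
sc
[... 437 characters left out ...]
7860243,  0.02906895, -0.20369656],
       [ 0.20372914, -0.0018677 , -0.97902551]]), 't': array([ -6.99214059, 590.38530116, 811.04994634])}
top jar_mid 0.92 [378.8, 250.8, 31.9, 30.7] 697
top jar_mid 0.29 [57.7, 203.3, 170.7, 61.2] 5754
top weight_a 0.61 [275.6, 196.6, 20.5, 25.1] 364
top sensor_arm 0.72 [132.4, 227.2, 92.6, 28.9] 767
top mark 0.37 [146.3, 223.8, 4.7, 14.0] 40
top grip 0.57 [250.9, 306.6, 23.5, 17.1] 405
top grip 0.56 [130.1, 224.6, 99.4, 32.1] 851
top grip 0.4 [55.3, 203.0, 173.0, 60.4] 5762
top head 0.59 [132.0, 228.7, 91.7, 25.5] 832
top dish 0.83 [378.7, 174.1, 36.9, 37.5] 1115
top dish 0.26 [457.0, 229.3, 23.5, 16.6] 380
top stopper 0.66 [456.5, 229.4, 23.4, 18.7] 377
```

View pics/scene0.png

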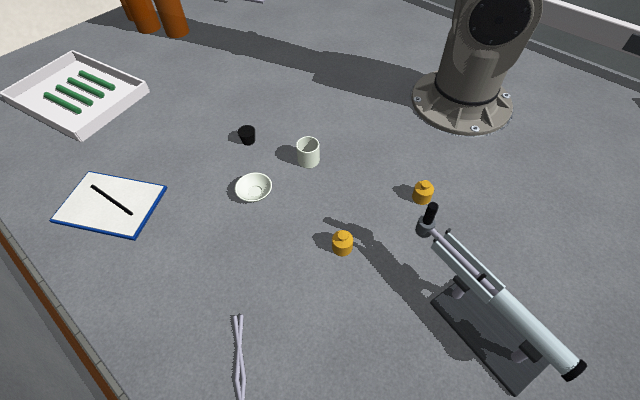

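View pics/top0.png

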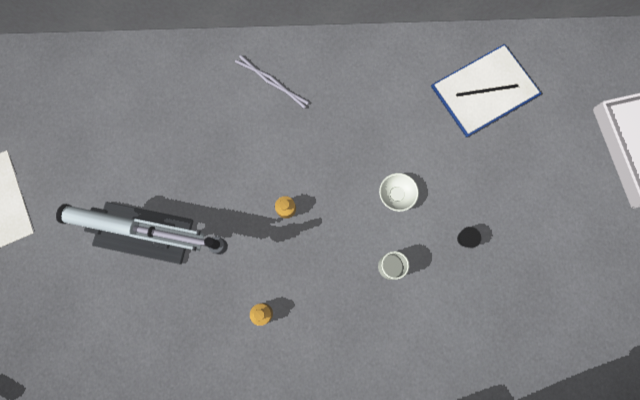

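```bash
python3 - <<'E'
import cv2
a=cv2.imread("pics/top0.png")
cv2.imwrite("pics/topz.png",cv2.resize(a[170:320,40:300],None,fx=3,fy=3,interpolation=cv2.INTER_CUBIC))
a=cv2.imread("pics/scene0.png")
cv2.imwrite("pics/scz.png",cv2.resize(a[110:330,300:560],None,fx=2.7,fy=2.7,interpolation=cv2.INTER_CUBIC))
E
```

```text
(no output)
```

View pics/topz.png

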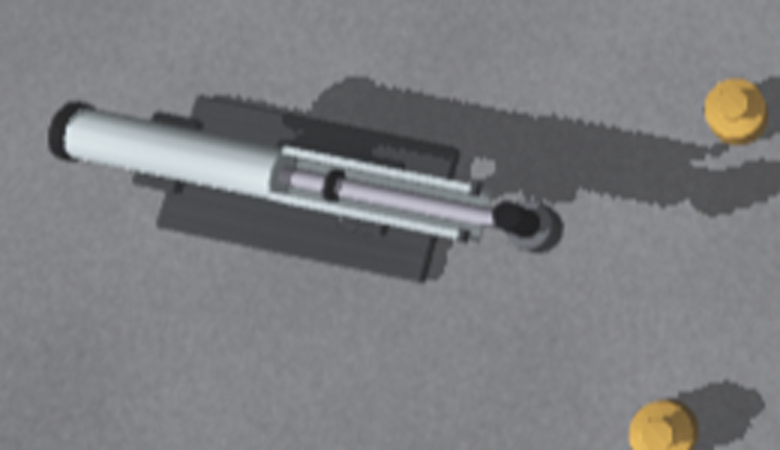

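View pics/scz.png

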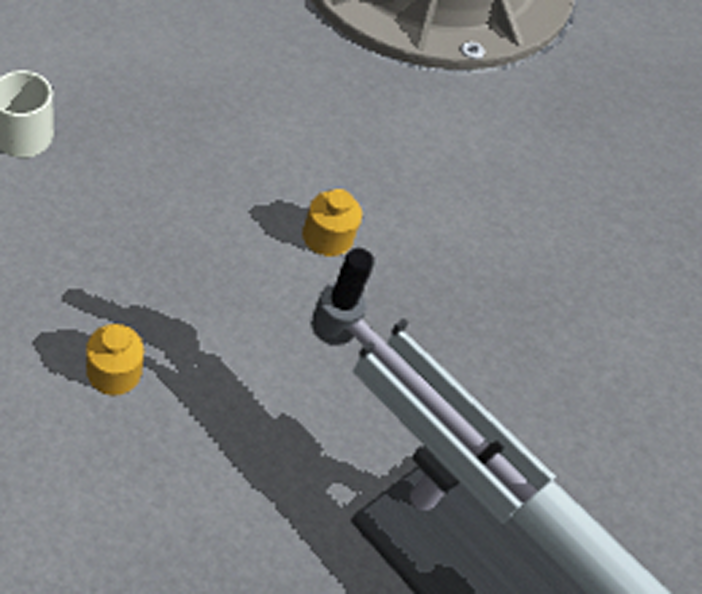

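```bash
cat > h.py <<'E'
import numpy as np,cv2
from scipy.optimize import least_squares
from plant import r
C={n:r.calibration(n) for n in("scene","top")}
def proj(n,X):
    c=C[n]; X=np.atleast_2d(X); p=X@np.array(c["R"]).T+np.array(c["t"]); f=200/np.tan(np.radians(c["vfov"]/2))
    return np.c_[f*p[:,0]/p[:,2]+c["cx"],f*p[:,1]/p[:,2]+c["cy"]]
def unproj(n,uv,z):
    c=C[n]; f=200/np.tan(np.radians(c["vfov"]/2)); R=np.array(c["R"]);t=np.array(c["t"])
    d=R.T@np.array([(uv[0]-c["cx"])/f,(uv[1]-c["cy"])/f,1]); o=-R.T@t
    return (o+d*(z-o[2])/d[2])
def cyl(xy,parts):
    a=np.linspace(0,2*np.pi,48,endpoint=False)
    return np.vstack([np.c_[xy[0]+rr*np.cos(a),xy[1]+rr*np.sin(a),0*a+z] for rr,z in parts])
def hc(n,xy,parts):
    m=np.zeros((1600,2560),np.uint8); h=cv2.convexHull((proj(n,cyl(xy,parts))*4).astype(np.float32)).reshape(-1,2)
    mm=cv2.moments(h.reshape(-1,1,2)); return np.array([mm["m10"]/mm["m00"],mm["m01"]/mm["m00"]])/4
def fit(obs,parts,x0):
    g=lambda x:np.concatenate([hc(n,x,parts)-o for n,o in obs.items()])
    s=least_squares(g,x0,diff_step=1e-3); return s.x,s.fun
def cen(mask):
    m=cv2.moments(mask.astype(np.uint8),True); return np.array([m["m10"]/m["m00"],m["m01"]/m["m00"]])
JAR=[(28,0),(28,58)]; W=[(22,0),(22,36),(8,53)]; POST=[(9,127),(9,177)]; HEAD=[(16,93),(16,127)]
DISH=[(25,0),(43,26)];STOP=[(18,0),(23,36)]
E
cat > m.py <<'E'
from h import *
I={n:cv2.imread(f"pics/{n}0.png") for n in("scene","top")}
hsv={n:cv2.cvtColor(i,cv2.COLOR_BGR2HSV) for n,i in I.items()}
def comps(n,m,box,minA=100):
    k=np.zeros(m.shape,bool);x0,y0,x1,y1=box;k[y0:y1,x0:x1]=1
    N,l,s,c=cv2.connectedComponentsWithStats((m&k).astype(np.uint8))
    return sorted([(s[i][4],np.round(c[i],1)) for i in range(1,N) if s[i][4]>minA],key=lambda t:-t[0])
for n,b in(("scene",(300,150,450,280)),("top",(230,180,310,340))):
    h=hsv[n]; print(n,"w",comps(n,(h[...,1]>130)&(h[...,2]>80),b))
for n,b in(("scene",(285,130,330,175)),("top",(370,245,415,285))):
    print(n,"jar",[cen(d["mask"]) for d in r.silhouettes(n,"jar_mid")[:1]])
    print(n,"dish",[cen(d["mask"]) for d in r.silhouettes(n,"dish")[:1]])
    print(n,"stop",[cen(d["mask"]) for d in r.silhouettes(n,"stopper")[:1]])
E
python3 m.py
```

```text
scene w [(np.int32(436), array([342.3, 242.3])), (np.int32(370), array([423.4, 192. ]))]
top w [(np.int32(344), array([260.1, 314.1])), (np.int32(314), array([284.7, 206.6]))]
scene jar [array([307.71962617, 151.71806854])]
scene dish [array([253.29466357, 186.58468677])]
scene stop [array([246.94814815, 134.41851852])]
top jar [array([392.88809182, 265.82639885])]
top dish [array([398.07713004, 191.88789238])]
top stop [array([468.98938992, 237.56498674])]
```

```bash
cat > m2.py <<'E'
from h import *
o=lambda s,t:{"scene":np.array(s),"top":np.array(t)}
for nm,ob,p,x0 in(("jar",o([307.72,151.72],[392.9,265.8]),JAR,[500,-100]),
 ("wA",o([423.4,192],[260.1,314.1]),W,[400,100]),("wB",o([342.3,242.3],[284.7,206.6]),W,[600,100]),
 ("dish",o([253.3,186.6],[398.1,191.9]),DISH,[600,-100]),("stop",o([246.95,134.4],[469,237.6]),STOP,[500,-200])):
    x,f=fit(ob,p,x0); print(nm,x.round(1),f.round(2), [fit({k:v},p,x0)[0].round(1) for k,v in ob.items()])
zt=lambda u,v:((u+.5)/3-.5+40,(v+.5)/3-.5+170)
zs=lambda u,v:((u+.5)/2.7-.5+300,(v+.5)/2.7-.5+110)
P=lambda n,z,**k:[print(n,a,(unproj("top",zt(*b),z) if a[0]=="t" else unproj("scene",zs(*b),z)).round(1)) for a,b in k.items()]
P("posttop",177,t=(506,214),s=(359,259))
P("mark",115,t=(333,186),s=(490,451))
P("tabL",133,t=(475,188),s=(366,354))
P("tabR",133,t=(463,236),s=(402,324))
E
python3 m2.py
```

```text
jar [ 455.5 -170.7] [ 0.08  0.    0.05 -0.05] [array([ 455.6, -170.8]), array([ 455.4, -170.6])]
wA [364.9 107.6] [-0.2   0.2  -0.06  0.2 ] [array([364.1, 107.6]), array([365.3, 107.5])]
wB [589.6  53.9] [-0.16  0.43  0.14  0.41] [array([588.6,  53.5]), array([590.5,  54.2])]
dish [ 615.1 -193.8] [-0.07 -0.06 -0.07  0.02] [array([ 615.1, -193.5]), array([ 615.1, -193.9])]
stop [ 510.1 -337.1] [-0.09 -0.02 -0.05  0.05] [array([ 510. , -336.9]), array([ 510.2, -337.2])]
posttop t [501.2 176.6 177. ]
posttop s [502.2 177.4 177. ]
mark t [530.  305.2 115. ]
mark s [527.4 304.6 115. ]
tabL t [523.5 208.4 133. ]
tabL s [530.5 212.  133. ]
tabR t [493.6 215.  133. ]
tabR s [495.3 217.6 133. ]
```

```bash
cat >> h.py <<'E'
from scipy.spatial.transform import Rotation as Ro
def pose():
    s=r.read_state(); q=s["eef_rot"]; return np.array(s["tool_pos"]),Ro.from_quat(np.r_[q[1:],q[0]])
def goto(p,yax,maxmm=60):
    """tool x down, tool y along yax (mod 180): print travel/rot totals"""
    t,R=pose(); x=np.array([0,0,-1.]); y=np.array([yax[0],yax[1],0.]);y/=np.linalg.norm(y)
    best=None
    for s in(1,-1):
        T=Ro.from_matrix(np.c_[x,s*y,np.cross(x,s*y)]); rv=(R.inv()*T).as_rotvec()
        if best is None or np.linalg.norm(rv)<np.linalg.norm(best[1]): best=(T,rv)
    d=np.array(p)-t
    print("tool axes",R.as_matrix().round(3).tolist()); print("rot units",(np.degrees(best[1])/8).round(3),"travel tool axes now",(R.inv().apply(d)/60).round(3),"after rot",(best[0].inv().apply(d)/60).round(3),"mm",d.round(1))
E
python3 -c "
from h import *
U=[-.2325,-.9726]
print([-C['top']['R'].T@C['top']['t']])
goto([455.5,-170.7,120],U); goto([455.5,-170.7,20],[.9726,-.2325])
"
```

```text
[array([412.31632476, -22.63625814, 914.26941186])]
tool axes [[-0.0, 0.373, -0.928], [0.0, -0.928, -0.373], [-1.0, -0.0, -0.0]]
rot units [4.415e+00 0.000e+00 1.000e-03] travel tool axes now [ 1.856 -5.78  -5.985] after rot [ 1.855 -8.177 -1.542] mm [ 204.   455.6 -111.3]
tool axes [[-0.0, 0.373, -0.928], [0.0, -0.928, -0.373], [-1.0, -0.0, -0.0]]
rot units [-6.835 -0.     0.   ] travel tool axes now [ 3.522 -5.78  -5.985] after rot [ 3.522  1.542 -8.177] mm [ 204.   455.6 -211.3]
```

{"op": "move_arm", "data": {
  "commands": [
    {"rot": [0.9, 0, 0], "travel": [0, 0, 0], "gripper": 1},
    {"rot": [0.9, 0, 0], "travel": [0, 0, 0], "gripper": 1},
    {"rot": [0.9, 0, 0], "travel": [0, 0, 0], "gripper": 1},
    {"rot": [0.9, 0, 0], "travel": [0, 0, 0], "gripper": 1},
    {"rot": [0.8, 0, 0], "travel": [0, 0, 0], "gripper": 1},
    {"rot": [0, 0, 0], "travel": [0, -0.8, -0.15], "gripper": 1},
    {"rot": [0, 0, 0], "travel": [0, -0.8, -0.15], "gripper": 1},
    {"rot": [0, 0, 0], "travel": [0, -0.8, -0.15], "gripper": 1},
    {"rot": [0, 0, 0], "travel": [0, -0.8, -0.15], "gripper": 1}
  ],
  "newtons": 40
}}

```text
clock: 2.33
tool_pos: [331.3, -446.4, 231.5]
eef_rot: [-0.082, 0.702, -0.082, -0.702]
force: [0.4, -0.3, 0.5]
gripper_width: 85.5
```

{"op": "move_arm", "data": {
  "commands": [
    {"rot": [0, 0, 0], "travel": [0, -0.8, -0.15], "gripper": 1},
    {"rot": [0, 0, 0], "travel": [0, -0.8, -0.15], "gripper": 1},
    {"rot": [0, 0, 0], "travel": [0.2, -0.8, -0.15], "gripper": 1},
    {"rot": [0, 0, 0], "travel": [0.4, -0.8, -0.15], "gripper": 1},
    {"rot": [0, 0, 0], "travel": [0.4, -0.8, -0.15], "gripper": 1},
    {"rot": [0, 0, 0], "travel": [0.4, -0.8, -0.15], "gripper": 1},
    {"rot": [0, 0, 0], "travel": [0, 0, 0], "gripper": 1},
    {"rot": [0, 0, 0], "travel": [0, 0, 0], "gripper": 1}
  ]
}}

```text
clock: 3.32
tool_pos: [449.7, -180.3, 147.5]
eef_rot: [0.082, -0.702, 0.082, 0.702]
force: [-1.0, -0.8, 0.6]
gripper_width: 85.0
```

```bash
python3 -c "
from h import *
U=[-.2325,-.9726]
goto([455.5,-170.7,20],U); s=r.read_state(); print(s['clock'],s['joint_pos'])
for n in C: cv2.imwrite(f'pics/{n}1.png',r.grab_frame(n)[:,:,::-1])
"
```

```text
tool axes [[-0.0, -0.23, -0.973], [-0.0, -0.973, 0.23], [-1.0, 0.0, 0.0]]
rot units [ 0.016  0.    -0.001] travel tool axes now [ 2.124 -0.178 -0.057] after rot [ 2.124 -0.178 -0.057] mm [   5.8    9.6 -127.5]
3.325 [ 0.3127533   0.22164974 -0.07296955  2.10241549  0.02217417  0.81825316
 -1.57680645]
```

View pics/scene1.png

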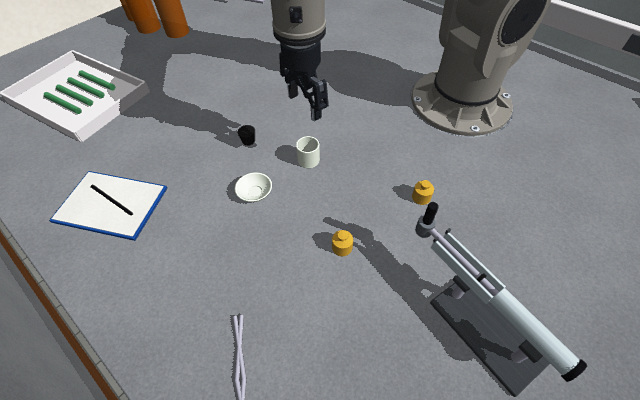

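{"op": "move_arm", "data": {
  "commands": [
    {"rot": [0, 0, 0], "travel": [0.4, -0.18, -0.06], "gripper": 1},
    {"rot": [0, 0, 0], "travel": [0.4, 0, 0], "gripper": 1},
    {"rot": [0, 0, 0], "travel": [0.4, 0, 0], "gripper": 1},
    {"rot": [0, 0, 0], "travel": [0.4, 0, 0], "gripper": 1},
    {"rot": [0, 0, 0], "travel": [0.4, 0, 0], "gripper": 1},
    {"rot": [0, 0, 0], "travel": [0.25, 0, 0], "gripper": 1},
    {"rot": [0, 0, 0], "travel": [0, 0, 0], "gripper": 1},
    {"rot": [0, 0, 0], "travel": [0, 0, 0], "gripper": 1}
  ]
}}

```text
clock: 4.42
tool_pos: [456.1, -170.7, 13.0]
eef_rot: [-0.082, 0.703, -0.082, -0.702]
force: [0.7, -0.1, -0.0]
gripper_width: 85.4
```

```bash
python3 -c "
from h import *
for n in C: cv2.imwrite(f'pics/{n}2.png',r.grab_frame(n)[:,:,::-1])
a=cv2.imread('pics/scene2.png')[40:220,200:400];b=cv2.imread('pics/top2.png')[180:360,300:500]
cv2.imwrite('pics/z2.png',cv2.resize(np.hstack([a,b]),None,fx=2,fy=2))
"
```

```text
(no output)
```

View pics/z2.png

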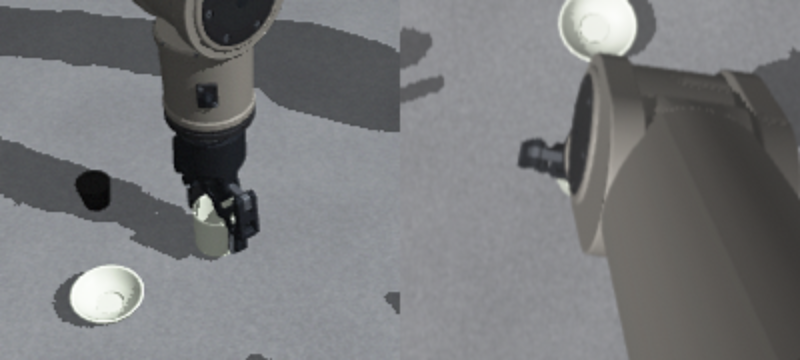

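Jar stands between the open fingers (scene crop about (210,225)), no contact. Close.

{"op": "move_arm", "data": {
  "commands": [
    {"rot": [0, 0, 0], "travel": [0, 0, 0], "gripper": -0.2},
    {"rot": [0, 0, 0], "travel": [0, 0, 0], "gripper": -0.2},
    {"rot": [0, 0, 0], "travel": [0, 0, 0], "gripper": -0.2},
    {"rot": [0, 0, 0], "travel": [0, 0, 0], "gripper": -0.2},
    {"rot": [0, 0, 0], "travel": [0, 0, 0], "gripper": -0.2},
    {"rot": [0, 0, 0], "travel": [0, 0, 0], "gripper": -0.2},
    {"rot": [0, 0, 0], "travel": [0, 0, 0], "gripper": -0.2},
    {"rot": [0, 0, 0], "travel": [0, 0, 0], "gripper": -0.2}
  ],
  "newtons": 40
}}

```text
clock: 5.52
tool_pos: [455.9, -170.4, 12.8]
eef_rot: [-0.082, 0.703, -0.082, -0.702]
force: [-2.4, 0.5, 8.5]
gripper_width: 54.3
```

{"op": "move_arm", "data": {
  "commands": [
    {"rot": [0, 0, 0], "travel": [-0.2, 0, 0], "gripper": -0.2},
    {"rot": [0, 0, 0], "travel": [-0.3, 0, 0], "gripper": -0.2},
    {"rot": [0, 0, 0], "travel": [0, 0, 0], "gripper": -0.2},
    {"rot": [0, 0, 0], "travel": [0, 0, 0], "gripper": -0.2}
  ]
}}

```text
clock: 6.02
tool_pos: [455.6, -170.4, 42.3]
eef_rot: [-0.082, 0.702, -0.082, -0.702]
force: [0.2, -0.2, -1.2]
gripper_width: 54.1
```

```bash
python3 -c "
from h import *
goto([477.2,80.8,13],[-.2325,-.9726])
for n in C: cv2.imwrite(f'pics/{n}3.png',r.grab_frame(n)[:,:,::-1])
a=cv2.imread('pics/scene3.png')[40:220,200:400]
cv2.imwrite('pics/z3.png',cv2.resize(a,None,fx=3,fy=3))
"
```

```text
tool axes [[0.0, -0.231, -0.973], [0.0, -0.973, 0.231], [-1.0, -0.0, -0.0]]
rot units [ 0.014 -0.001  0.   ] travel tool axes now [ 0.488 -4.156  0.616] after rot [ 0.488 -4.155  0.624] mm [ 21.6 251.2 -29.3]
```

View pics/z3.png

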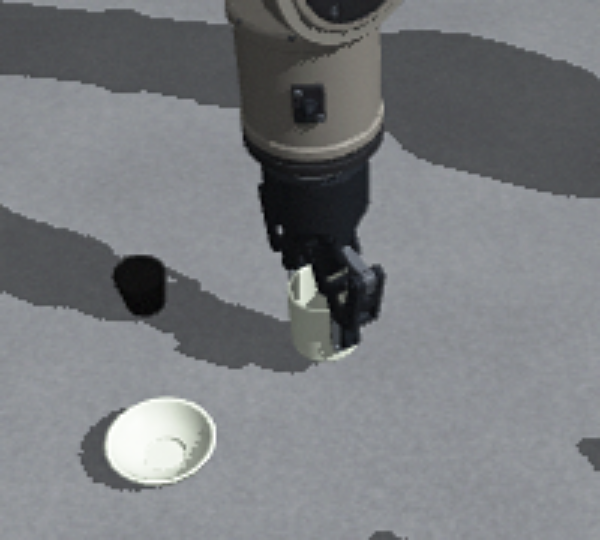

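{"op": "move_arm", "data": {
  "commands": [
    {"rot": [0, 0, 0], "travel": [0, -0.3, 0.05], "gripper": -0.2},
    {"rot": [0, 0, 0], "travel": [0, -0.5, 0.08], "gripper": -0.2},
    {"rot": [0, 0, 0], "travel": [0, -0.5, 0.08], "gripper": -0.2},
    {"rot": [0, 0, 0], "travel": [0, -0.5, 0.08], "gripper": -0.2},
    {"rot": [0, 0, 0], "travel": [0, -0.5, 0.07], "gripper": -0.2},
    {"rot": [0, 0, 0], "travel": [0, -0.5, 0.07], "gripper": -0.2},
    {"rot": [0, 0, 0], "travel": [0, -0.5, 0.07], "gripper": -0.2},
    {"rot": [0, 0, 0], "travel": [0, -0.35, 0.07], "gripper": -0.2},
    {"rot": [0, 0, 0], "travel": [0, -0.2, 0.05], "gripper": -0.2},
    {"rot": [0, 0, 0], "travel": [0, 0, 0], "gripper": -0.2}
  ]
}}

```text
clock: 7.38
tool_pos: [472.5, 63.3, 42.0]
eef_rot: [0.082, -0.702, 0.082, 0.703]
force: [-0.4, 0.3, -1.1]
gripper_width: 53.7
```

```bash
python3 -c "
from h import *
goto([477.2,80.8,13],[-.2325,-.9726])
for n in C: cv2.imwrite(f'pics/{n}4.png',r.grab_frame(n)[:,:,::-1])
a=cv2.imread('pics/scene4.png')[60:300,240:560];b=cv2.imread('pics/top4.png')[160:400,100:420]
cv2.imwrite('pics/z4.png',cv2.resize(np.hstack([a,b]),None,fx=1.25,fy=1.25))
"
```

```text
tool axes [[-0.001, -0.23, -0.973], [-0.0, -0.973, 0.23], [-1.0, 0.0, 0.001]]
rot units [ 0.022  0.004 -0.001] travel tool axes now [ 0.484 -0.302 -0.01 ] after rot [ 0.484 -0.302 -0.009] mm [  4.7  17.5 -29. ]
```

View pics/z4.png

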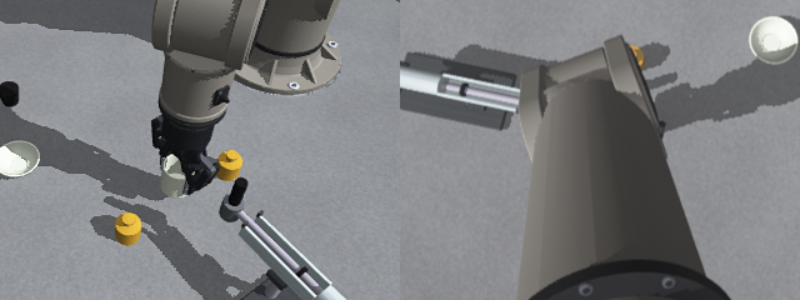

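{"op": "move_arm", "data": {
  "commands": [
    {"rot": [0, 0, 0], "travel": [0, -0.15, 0], "gripper": -0.2},
    {"rot": [0, 0, 0], "travel": [0, -0.15, -0.01], "gripper": -0.2},
    {"rot": [0, 0, 0], "travel": [0, 0, 0], "gripper": -0.2},
    {"rot": [0, 0, 0], "travel": [0.12, 0, 0], "gripper": -0.2},
    {"rot": [0, 0, 0], "travel": [0.12, 0, 0], "gripper": -0.2},
    {"rot": [0, 0, 0], "travel": [0.1, 0, 0], "gripper": -0.2},
    {"rot": [0, 0, 0], "travel": [0.06, 0, 0], "gripper": -0.2},
    {"rot": [0, 0, 0], "travel": [0.04, 0, 0], "gripper": -0.2},
    {"rot": [0, 0, 0], "travel": [0, 0, 0], "gripper": -0.2},
    {"rot": [0, 0, 0], "travel": [0, 0, 0], "gripper": -0.2}
  ]
}}

```text
clock: 8.72
tool_pos: [477.6, 80.4, 16.1]
eef_rot: [-0.082, 0.702, -0.082, -0.702]
force: [1.2, 0.5, -0.8]
gripper_width: 54.2
```

```bash
python3 -c "
from h import *
goto([477.2,80.8,13],[-.2325,-.9726])
for n in C: cv2.imwrite(f'pics/{n}5.png',r.grab_frame(n)[:,:,::-1])
a=cv2.imread('pics/scene5.png')[120:300,280:500]
cv2.imwrite('pics/z5.png',cv2.resize(a,None,fx=3,fy=3))
"
```

```text
tool axes [[0.0, -0.231, -0.973], [0.0, -0.973, 0.231], [-1.0, -0.0, -0.0]]
rot units [ 0.014 -0.002  0.001] travel tool axes now [ 0.052 -0.005  0.008] after rot [ 0.052 -0.005  0.008] mm [-0.4  0.4 -3.1]
```

View pics/z5.png

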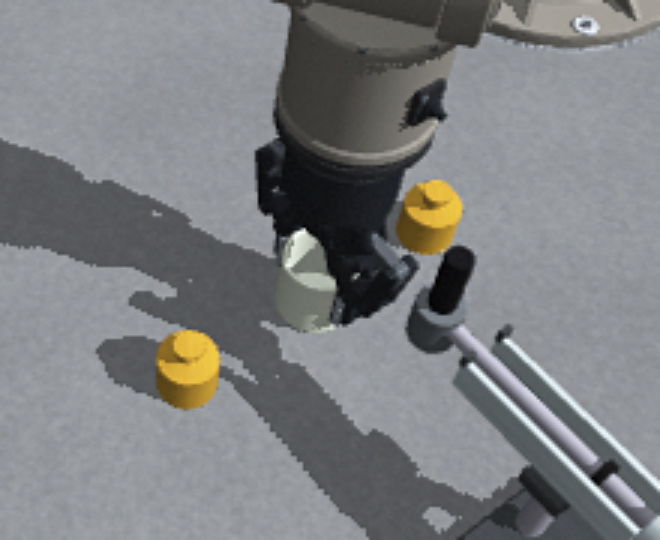

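{"op": "move_arm", "data": {
  "commands": [
    {"rot": [0, 0, 0], "travel": [0.02, 0, 0], "gripper": -0.2},
    {"rot": [0, 0, 0], "travel": [0.02, 0, 0], "gripper": -0.2},
    {"rot": [0, 0, 0], "travel": [0, 0, 0], "gripper": -0.2},
    {"rot": [0, 0, 0], "travel": [0, 0, 0], "gripper": -0.2}
  ]
}}

```text
clock: 9.32
tool_pos: [477.5, 80.4, 13.5]
eef_rot: [-0.082, 0.702, -0.082, -0.702]
force: [0.2, -0.1, -1.4]
gripper_width: 54.0
```

{"op": "move_arm", "data": {
  "commands": [
    {"rot": [0, 0, 0], "travel": [0.01, 0, 0], "gripper": -0.2},
    {"rot": [0, 0, 0], "travel": [0, 0, 0], "gripper": -0.2},
    {"rot": [0, 0, 0], "travel": [0, 0, 0], "gripper": -0.2}
  ]
}}

```text
clock: 9.7
tool_pos: [477.5, 80.4, 13.0]
eef_rot: [0.082, -0.702, 0.082, 0.702]
force: [0.6, -0.4, -1.4]
gripper_width: 54.1
```

{"op": "move_arm", "data": {
  "commands": [
    {"rot": [0, 0, 0], "travel": [0.01, 0, 0], "gripper": -0.2},
    {"rot": [0, 0, 0], "travel": [0, 0, 0], "gripper": -0.2},
    {"rot": [0, 0, 0], "travel": [0, 0, 0], "gripper": -0.2}
  ]
}}

```text
clock: 10.07
tool_pos: [477.5, 80.4, 12.8]
eef_rot: [-0.082, 0.702, -0.082, -0.702]
force: [-4.4, 0.3, 13.0]
gripper_width: 54.3
```

{"op": "move_arm", "data": {
  "commands": [
    {"rot": [0, 0, 0], "travel": [0.01, 0, 0], "gripper": -0.2},
    {"rot": [0, 0, 0], "travel": [0, 0, 0], "gripper": -0.2},
    {"rot": [0, 0, 0], "travel": [0, 0, 0], "gripper": -0.2}
  ]
}}

```text
clock: 10.45
tool_pos: [477.5, 80.4, 12.8]
eef_rot: [-0.082, 0.702, -0.082, -0.702]
force: [-10.2, -1.6, 30.6]
gripper_width: 54.1
```

{"op": "move_arm", "data": {
  "commands": [
    {"rot": [0, 0, 0], "travel": [-0.015, 0, 0], "gripper": -0.2},
    {"rot": [0, 0, 0], "travel": [0, 0, 0], "gripper": -0.2},
    {"rot": [0, 0, 0], "travel": [0, 0, 0], "gripper": 0.35},
    {"rot": [0, 0, 0], "travel": [0, 0, 0], "gripper": 0.5},
    {"rot": [0, 0, 0], "travel": [0, 0, 0], "gripper": 0.7},
    {"rot": [0, 0, 0], "travel": [0, 0, 0], "gripper": 0.9},
    {"rot": [0, 0, 0], "travel": [0, 0, 0], "gripper": 1},
    {"rot": [0, 0, 0], "travel": [0, 0, 0], "gripper": 1},
    {"rot": [0, 0, 0], "travel": [0, 0, 0], "gripper": 1},
    {"rot": [0, 0, 0], "travel": [0, 0, 0], "gripper": 1}
  ]
}}

```text
clock: 11.7
tool_pos: [477.5, 80.4, 12.6]
eef_rot: [-0.082, 0.702, -0.082, -0.702]
force: [-0.2, -0.7, -0.1]
gripper_width: 85.5
```

{"op": "move_arm", "data": {
  "commands": [
    {"rot": [0, 0, 0], "travel": [-0.2, 0, 0], "gripper": 1},
    {"rot": [0, 0, 0], "travel": [-0.3, 0, 0], "gripper": 1},
    {"rot": [0, 0, 0], "travel": [-0.4, 0, 0], "gripper": 1},
    {"rot": [0, 0, 0], "travel": [-0.5, 0, 0], "gripper": 1},
    {"rot": [0, 0, 0], "travel": [-0.5, 0, 0], "gripper": 1},
    {"rot": [0, 0, 0], "travel": [-0.5, 0, 0], "gripper": 1},
    {"rot": [0, 0, 0], "travel": [-0.5, 0, 0], "gripper": 1},
    {"rot": [0, 0, 0], "travel": [-0.3, 0, 0], "gripper": 1},
    {"rot": [0, 0, 0], "travel": [0, 0, 0], "gripper": 1}
  ]
}}

```text
clock: 12.82
tool_pos: [478.0, 80.5, 206.5]
eef_rot: [-0.082, 0.703, -0.082, -0.701]
force: [-0.3, -0.2, 0.6]
gripper_width: 85.2
```

```bash
python3 -c "
from h import *
U=np.array([-.2325,-.9726])
goto([501.7,177,136],U)
for n in C: cv2.imwrite(f'pics/{n}6.png',r.grab_frame(n)[:,:,::-1])
d=r.silhouettes('scene','jar_mid')[0]; print(d['score'],d['extent'],fit({'scene':cen(d['mask'])},JAR,[477,80]))
a=cv2.imread('pics/scene6.png')[60:300,240:560];b=cv2.imread('pics/top6.png')[160:400,100:420]
cv2.imwrite('pics/z6.png',cv2.resize(np.hstack([a,b]),None,fx=1.25,fy=1.25))
"
```

```text
tool axes [[0.003, -0.231, -0.973], [0.001, -0.973, 0.231], [-1.0, -0.001, -0.003]]
rot units [ 0.014 -0.019  0.01 ] travel tool axes now [ 1.177 -1.654 -0.01 ] after rot [ 1.175 -1.656 -0.01 ] mm [ 23.7  96.5 -70.5]
0.66 [371.8, 197.1, 28.8, 37.3] (array([477.22690538,  82.03028813]), array([-4.98305496e-07,  2.29729750e-07]))
```

View pics/z6.png

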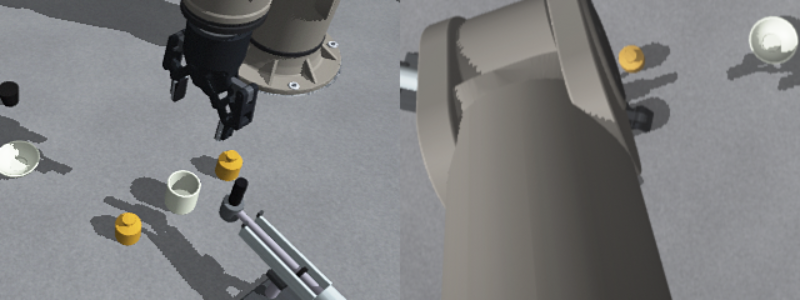

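{"op": "move_arm", "data": {
  "commands": [
    {"rot": [0, 0, 0], "travel": [0, -0.3, 0], "gripper": -0.05},
    {"rot": [0, 0, 0], "travel": [0, -0.45, 0], "gripper": -0.05},
    {"rot": [0, 0, 0], "travel": [0, -0.45, 0], "gripper": -0.05},
    {"rot": [0, 0, 0], "travel": [0, -0.3, 0], "gripper": -0.05},
    {"rot": [0, 0, 0], "travel": [0, -0.15, -0.01], "gripper": -0.05},
    {"rot": [0, 0, 0], "travel": [0, 0, 0], "gripper": -0.05},
    {"rot": [0, 0, 0], "travel": [0, 0, 0], "gripper": -0.05}
  ]
}}

```text
clock: 13.85
tool_pos: [500.8, 175.7, 204.6]
eef_rot: [0.082, -0.702, 0.082, 0.702]
force: [0.9, 0.2, -0.4]
gripper_width: 40.6
```

```bash
python3 -c "
from h import *
U=np.array([-.2325,-.9726])
goto([501.7,177,136],U)
for n in C: cv2.imwrite(f'pics/{n}7.png',r.grab_frame(n)[:,:,::-1])
a=cv2.imread('pics/scene7.png')[120:300,350:550]
print(r.read_state()['gripper_width'], proj('scene',[[501.7,177,177],[501.7,177,207]]))
cv2.imwrite('pics/z7.png',cv2.resize(a,None,fx=3,fy=3))
"
```

```text
tool axes [[-0.0, -0.231, -0.973], [-0.0, -0.973, 0.231], [-1.0, 0.0, 0.0]]
rot units [ 0.008  0.001 -0.002] travel tool axes now [ 1.143 -0.025 -0.009] after rot [ 1.143 -0.024 -0.009] mm [  0.9   1.3 -68.6]
41.08637425332367 [[432.60160657 205.29256738]
 [436.70861394 194.8587242 ]]
```

View pics/z7.png

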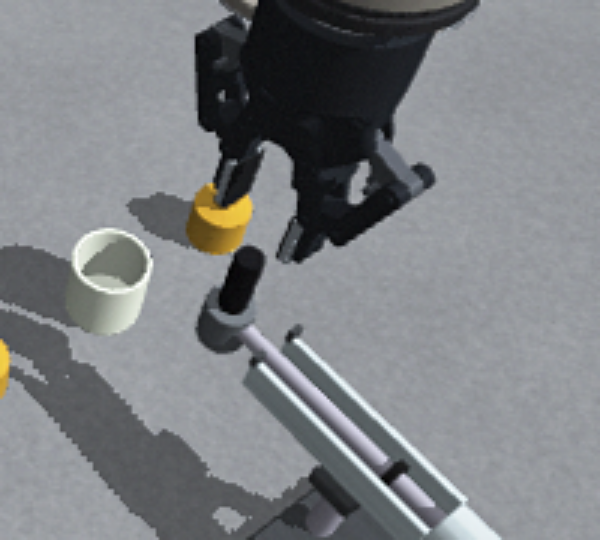

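View pics/top7.png

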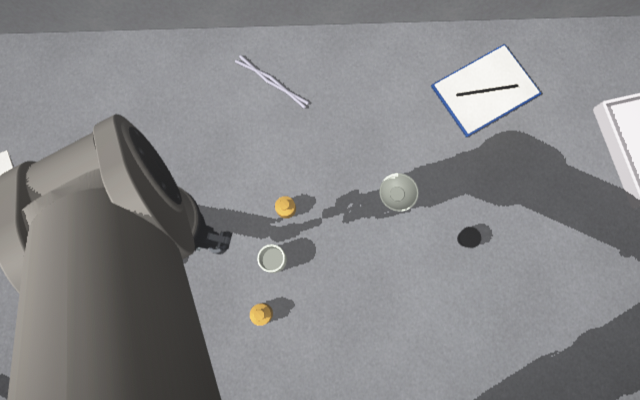

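{"op": "move_arm", "data": {
  "commands": [
    {"rot": [0, 0, 0], "travel": [0.2, -0.02, -0.01], "gripper": -0.05},
    {"rot": [0, 0, 0], "travel": [0.25, 0, 0], "gripper": -0.05},
    {"rot": [0, 0, 0], "travel": [0.25, 0, 0], "gripper": -0.05},
    {"rot": [0, 0, 0], "travel": [0.25, 0, 0], "gripper": -0.05},
    {"rot": [0, 0, 0], "travel": [0.19, 0, 0], "gripper": -0.05},
    {"rot": [0, 0, 0], "travel": [0, 0, 0], "gripper": -0.05},
    {"rot": [0, 0, 0], "travel": [0, 0, 0], "gripper": -0.05}
  ]
}}

```text
clock: 14.82
tool_pos: [502.0, 177.7, 136.5]
eef_rot: [-0.082, 0.702, -0.082, -0.702]
force: [0.7, -0.1, 0.6]
gripper_width: 40.5
```

```bash
python3 -c "
from h import *
U=np.array([-.2325,-.9726])
goto([501.7,177,136],U)
for n in ['scene']: cv2.imwrite(f'pics/{n}8.png',r.grab_frame(n)[:,:,::-1])
a=cv2.imread('pics/scene8.png')[120:300,350:550]
cv2.imwrite('pics/z8.png',cv2.resize(a,None,fx=3,fy=3))
"
```

```text
tool axes [[0.0, -0.231, -0.973], [0.0, -0.973, 0.231], [-1.0, -0.0, -0.0]]
rot units [ 0.015 -0.002  0.002] travel tool axes now [0.009 0.013 0.001] after rot [0.009 0.013 0.001] mm [-0.3 -0.7 -0.5]
```

View pics/z8.png

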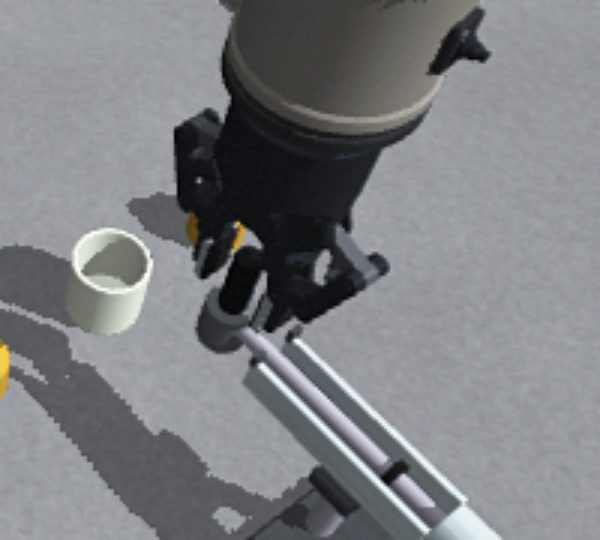

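The post sits between the fingers (crop about (238,285)). Close on it.

{"op": "move_arm", "data": {
  "commands": [
    {"rot": [0, 0, 0], "travel": [0, 0, 0], "gripper": -0.5},
    {"rot": [0, 0, 0], "travel": [0, 0, 0], "gripper": -0.8},
    {"rot": [0, 0, 0], "travel": [0, 0, 0], "gripper": -0.9},
    {"rot": [0, 0, 0], "travel": [0, 0, 0], "gripper": -0.9},
    {"rot": [0, 0, 0], "travel": [0, 0, 0], "gripper": -0.9},
    {"rot": [0, 0, 0], "travel": [0, 0, 0], "gripper": -0.9}
  ],
  "newtons": 60
}}

```text
clock: 15.62
tool_pos: [501.7, 176.4, 136.8]
eef_rot: [-0.082, 0.702, -0.083, -0.702]
force: [-4.1, -6.8, 10.5]
gripper_width: 16.9
```

{"op": "move_arm", "data": {
  "commands": [
    {"rot": [0, 0, 0], "travel": [0, 0.1, 0], "gripper": -0.9},
    {"rot": [0, 0, 0], "travel": [0, 0.15, 0], "gripper": -0.9},
    {"rot": [0, 0, 0], "travel": [0, 0.2, 0], "gripper": -0.9},
    {"rot": [0, 0, 0], "travel": [0, 0.2, 0], "gripper": -0.9},
    {"rot": [0, 0, 0], "travel": [0, 0.2, 0], "gripper": -0.9},
    {"rot": [0, 0, 0], "travel": [0, 0.2, 0], "gripper": -0.9},
    {"rot": [0, 0, 0], "travel": [0, 0.15, 0], "gripper": -0.9},
    {"rot": [0, 0, 0], "travel": [0, 0.1, 0], "gripper": -0.9},
    {"rot": [0, 0, 0], "travel": [0, 0, 0], "gripper": -0.9},
    {"rot": [0, 0, 0], "travel": [0, 0, 0], "gripper": -0.9}
  ]
}}

```text
clock: 16.88
tool_pos: [484.2, 102.3, 136.8]
eef_rot: [-0.082, 0.703, -0.081, -0.702]
force: [1.5, 6.5, 4.7]
gripper_width: 16.7
```

```bash
python3 -c "
from h import *
for n in C: cv2.imwrite(f'pics/{n}9.png',r.grab_frame(n)[:,:,::-1])
a=cv2.imread('pics/scene9.png')[180:300,390:530]
cv2.imwrite('pics/z9.png',cv2.resize(a,None,fx=5,fy=5,interpolation=cv2.INTER_CUBIC))
a=cv2.imread('pics/top9.png')[180:300,100:300]
cv2.imwrite('pics/t9.png',cv2.resize(a,None,fx=4,fy=4,interpolation=cv2.INTER_CUBIC))
for n in C:
  for l in ['mark','jar_mid']:
    for d in r.silhouettes(n,l): print(n,l,d['score'],d['extent'],cen(d['mask']))
"
```

```text
scene jar_mid 0.82 [370.1, 197.5, 30.2, 33.3] [383.86134454 214.85014006]
top jar_mid 0.49 [275.9, 253.2, 13.1, 19.7] [281.13913043 263.70434783]
```

View pics/z9.png

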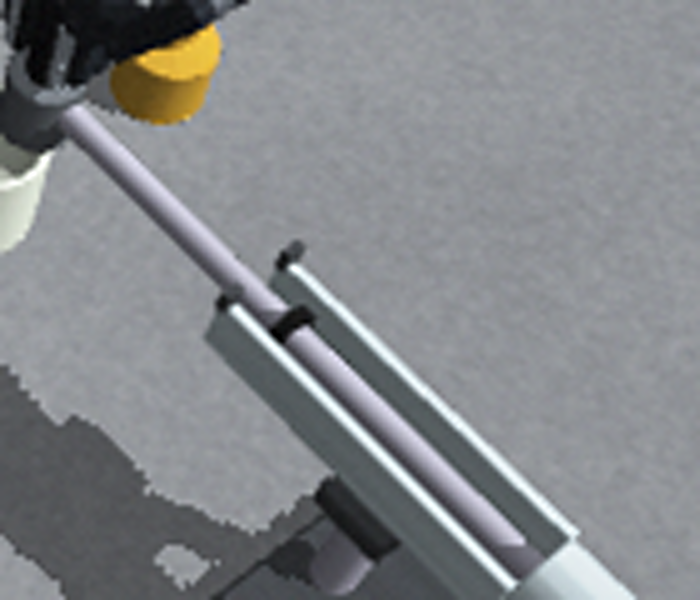

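View pics/t9.png

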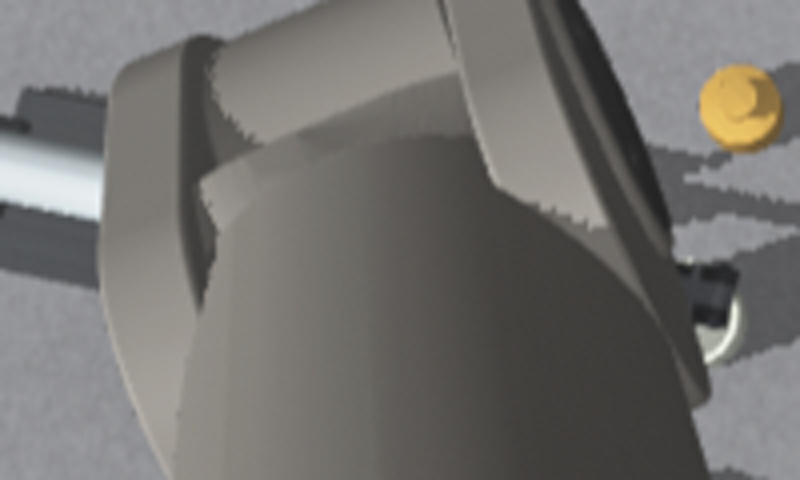

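```bash
cat > ov.py <<'E'
from h import *
import sys
img,out,s0=sys.argv[1],sys.argv[2],float(sys.argv[3])
u=np.array([-.2325,-.9726,0]);v=np.array([.9726,-.2325,0]);w=np.array([0,0,1.])
post=np.array([501.7,176.7,115.]); M=post-35*u
a=cv2.resize(cv2.imread(img)[180:300,390:530],None,fx=5,fy=5,interpolation=cv2.INTER_CUBIC)
def dr(P,col,cl=True):
    p=((proj("scene",P)-[390,180]+.5)*5-.5); cv2.polylines(a,[np.round(p*8).astype(np.int32)],cl,col,1,cv2.LINE_AA,3)
dr([M+17*v+18*w,M-17*v+18*w],(0,0,255)); dr([M+17*v-17*w,M+17*v+18*w],(0,0,255)); dr([M-17*v-17*w,M-17*v+18*w],(0,0,255))
dr([M,M-130*u],(255,0,0),False)
t=np.linspace(0,2*np.pi,40)
for e in(-3,3): dr([M+(s0+e)*u+10.5*(np.cos(k)*v+np.sin(k)*w) for k in t],(0,255,0))
cv2.imwrite(out,a)
E
python3 ov.py pics/scene9.png pics/o9.png -20; python3 ov.py pics/scene0.png pics/o0.png -96
```

```text
(no output)
```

View pics/o9.png

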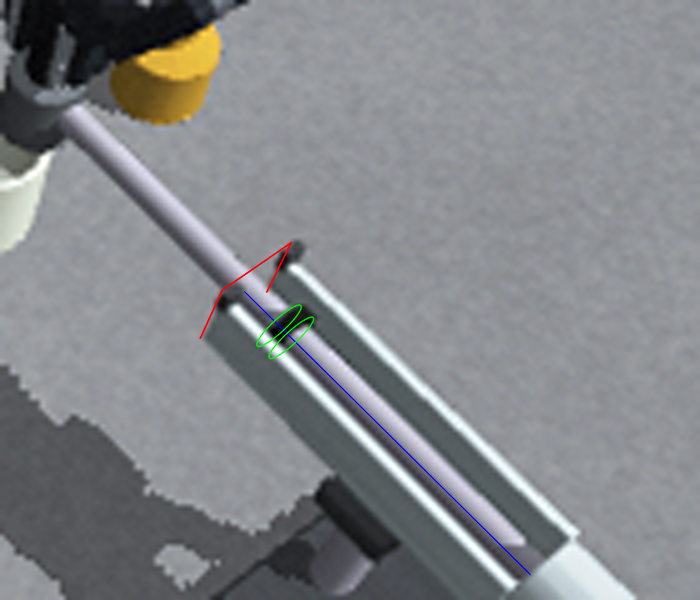

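View pics/o0.png

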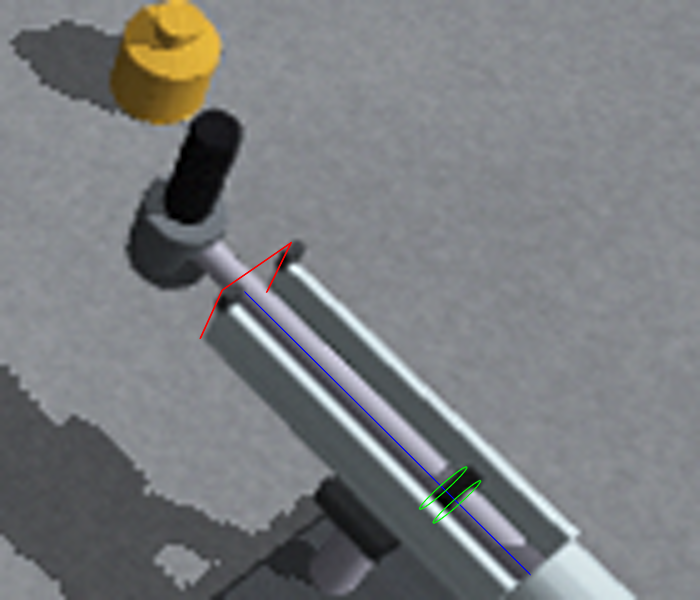

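{"op": "move_arm", "data": {
  "commands": [
    {"rot": [0, 0, 0], "travel": [0, 0.1, 0], "gripper": -0.9},
    {"rot": [0, 0, 0], "travel": [0, 0.1, 0], "gripper": -0.9},
    {"rot": [0, 0, 0], "travel": [0, 0.08, 0], "gripper": -0.9},
    {"rot": [0, 0, 0], "travel": [0, 0.05, 0], "gripper": -0.9},
    {"rot": [0, 0, 0], "travel": [0, 0, 0], "gripper": -0.9},
    {"rot": [0, 0, 0], "travel": [0, 0, 0], "gripper": -0.9},
    {"rot": [0, 0, 0], "travel": [0, 0, 0], "gripper": -0.9}
  ]
}}

```text
clock: 18.05
tool_pos: [479.7, 83.3, 136.8]
eef_rot: [-0.082, 0.703, -0.081, -0.702]
force: [1.1, 8.4, 4.0]
gripper_width: 16.4
```

```bash
python3 - <<'E'
from h import *
for n in C: cv2.imwrite(f'pics/{n}10.png',r.grab_frame(n)[:,:,::-1])
E
sed -i 's/post=np.array(\[501.7,176.7,115.\])/post=np.array([501.7,176.7,115.])+3*v/' ov.py
python3 ov.py pics/scene10.png pics/o10.png 0; python3 ov.py pics/scene9.png pics/o9b.png -20;python3 - <<'E'
import cv2,numpy as np
a=cv2.imread('pics/scene10.png')[215:260,420:480]
cv2.imwrite('pics/z10.png',cv2.resize(a,None,fx=12,fy=12,interpolation=cv2.INTER_CUBIC))
E
```

```text
(no output)
```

View pics/o10.png

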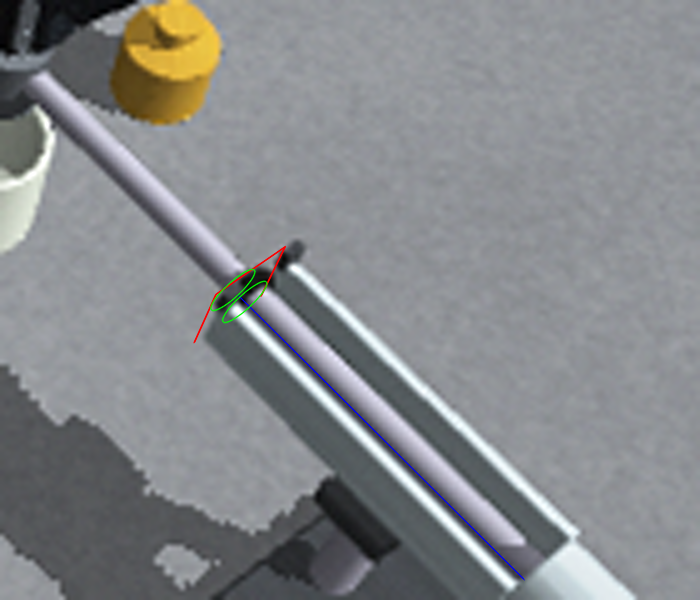

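View pics/z10.png

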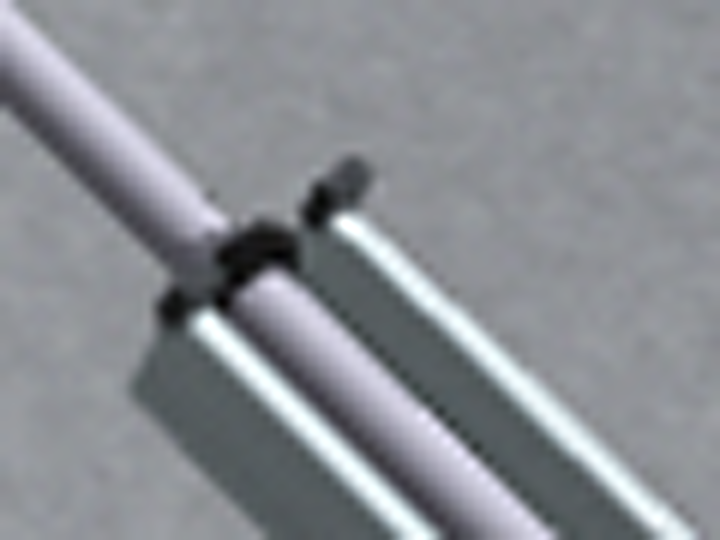

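View pics/o9b.png

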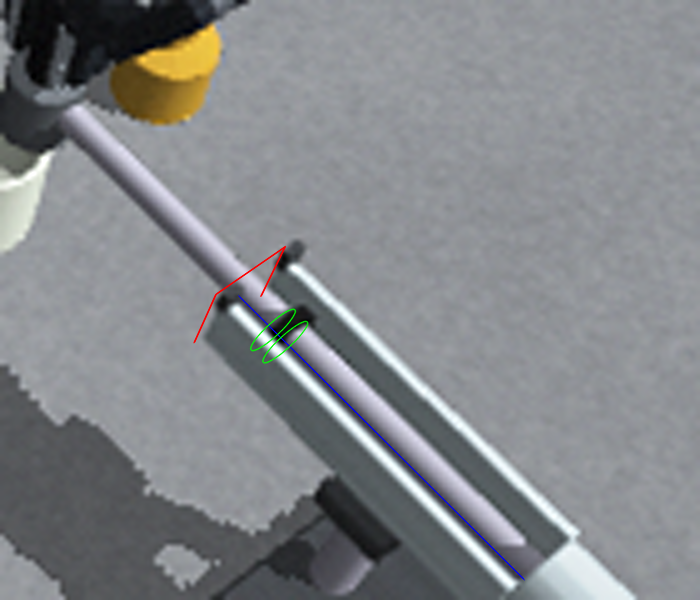

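```bash
sed -i 's/+3\*v$/-3.5*v/; s/+3\*v/-3.5*v/' ov.py; cat > ov2.py <<'E'
import re
s=open('ov.py').read()
s=s.replace("[180:300,390:530],None,fx=5,fy=5","[215:260,420:480],None,fx=12,fy=12").replace("-[390,180]+.5)*5-.5","-[420,215]+.5)*12-.5")
open('ov12.py','w').write(s)
E
python3 ov2.py; grep -n 'v;\|post=' ov12.py|head -3; python3 ov12.py pics/scene10.png pics/o10b.png 0
```

```text
5:post=np.array([501.7,176.7,115.])-3.5*v; M=post-35*u
```

View pics/o10b.png

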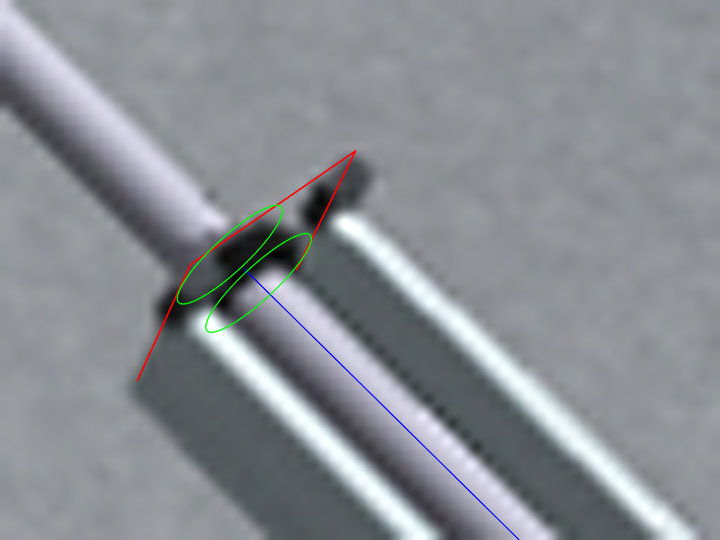

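```bash
python3 - <<'E'
from h import *
s=r.read_state(); print(s['clock'],s['tool_pos'],s['force'],s['gripper_width'],abs(s['joint_velocities']).max())
for n in C: r.grab_frame(n)
for l in('weight_a','dish','stopper','jar_mid'):
  for d in r.silhouettes('scene',l)[:2]: print(l,d['score'],d['extent'],cen(d['mask']).round(1))
cv2.imwrite('pics/f.png',cv2.resize(cv2.imread('pics/scene10.png')[100:300,220:500],None,fx=2.8,fy=2.8))
E
```

```text
18.15 [479.75104582  83.30370913 136.84864758] [1.40611438 8.17401826 4.32594002] 16.804585810894096 0.00164240736090936
weight_a 0.72 [330.3, 232.2, 23.9, 25.0] [341.4 242.8]
weight_a 0.56 [411.6, 181.5, 19.8, 24.7] [423.  192.2]
dish 0.96 [234.1, 174.3, 38.2, 26.5] [253.5 187. ]
jar_mid 0.61 [373.0, 199.1, 27.7, 31.8] [385.2 215.3]
```

View pics/f.png

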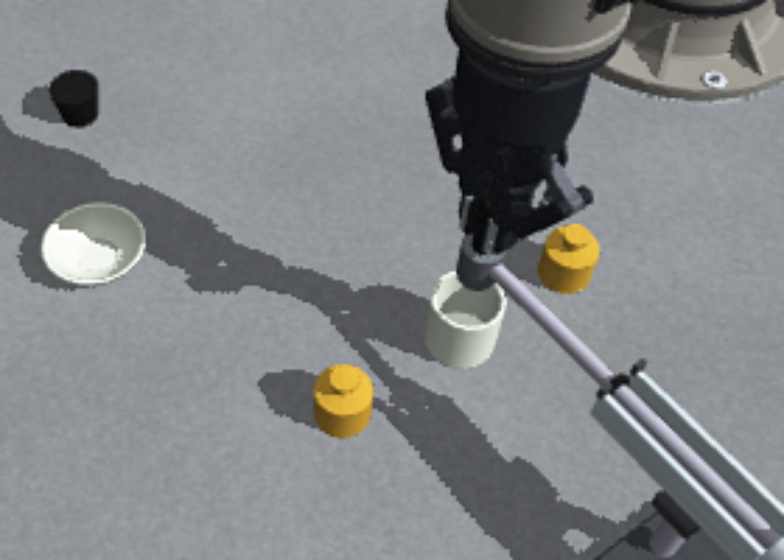

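The jar stands upright between the weights, around (467,320) in the crop. The sensor head is above it at (480,265), and the ring is at the mouth tabs at (618,383). Everything else is where it was, so I'm handing in.

```bash
python3 -c "
from plant import r
print(r.close_job())"
```

```text
the job is handed in; nothing more can be done
None
```

I set the jar upright on the bench midway between the weights and let go of it. I then gripped the sensor arm's post and pulled the arm out about 96 mm. I handed the job in at 18 s, still holding the arm against its spring. The hand-in gave no verdict, so everything below comes from my own checks.

- **Jar:** after release the scene camera placed it at about (477, 82) mm, against a spot I had measured at (477, 81). It looked upright in the last picture.
- **Ring:** a drawn overlay of the mouth and ring put its centre about 0 to 1 mm inside the mouth, good to perhaps 1.5 mm. This agrees with the pull: the tool moved 95.7 mm, and I had first measured the ring about 96 mm behind the mouth. My model of the rod had to be shifted about 3.5 mm sideways to match the picture. I did not trace the cause, but the shift is across the pull.
- **Head:** the tool, taken as the head's level position, was about 3 mm from the jar's axis.
- **Hold:** the arm was at rest, with about 8 N of spring pull on the tool and the grip set to 60 N.
- **Bystanders:** weights and dish were within about a pixel of their first positions. The network missed the stopper in the last check, but the picture shows it standing.

**Two imperfect moments:** on setting down, I pressed the jar onto the bench with up to 31 N for a moment, then eased off before opening. At the end the robot arm hid the ring and trough mouth from the top camera, so the ring check rests on the scene camera alone.

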